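# Level the kitchen balance

## Robot

A 6-joint arm with a two-finger parallel gripper is mounted at the origin on a cart in front of the work surface, level with it; the furniture and walls round the work are solid. World frame = base frame: x ahead of the robot, y to its left, z up, the work surface at z = 0. Lengths are in m, angles in rad, forces in N, time in s.
With the tool pointing down it reaches from about 0.225 to 0.875 m from the base axis. Payload 3.4 kg.
Tool frame: the origin (TCP) lies on the centre line of the jaws, within the pads' length; the fingertips stand 11 mm ahead of it and the grasp point (between the pads) lies 8 mm behind it; z points along the fingers, y is the line along which they close (so a half turn about z gives the same grasp; the last joint's range is limited). The gripper opens to 85 mm and grips with 20 to 120 N. Pads are 22 mm wide; open, the fingers measure 114 mm over their backs; the gripper's body (76 mm by 85 mm) begins 54 mm behind the grasp point. The pads swing forward as they close: fully open they stand 13 mm farther back than shut.
Start: joints at [-1.37, 0.276, 1.505, -0, 1.361, -0.121], TCP at [0.182, -0.546, 0.208] pointing down, gripper open.
Joint ranges: [-2.89, 2.89], [-0.75, 2.08], [0.22, 2.7], [-1.18, 4.32], [0.11, 2.71], [-2.7, 2.7]. Speed limits (rad/s): [2.57, 2.57, 3.14, 3.14, 3.14, 3.14].

## Interface

Orientations are given as a unit quaternion [w, x, y, z].
In Python, from rig import manip, eyes, job gives the robot as it stands.
- The arm moves only by the tool drive_tool, never from a script. Its argument "rows" is a list of rows, each a list of 3 entries, a list of its own where there are three numbers: the turn, a rotation vector about the world's x, y, z in rad, then the shift along the world's x, y, z in cm, then the finger opening in cm, from 0 to 8.54. A call has 1 to 8 rows; each row shifts and turns the commanded pose from where the row before left it; what a row does not reach is not made up. A row lasts 1/8 s, in which the tool goes at most 62.5 mm and 10.7 degrees, less where a joint would pass 70% of its speed; a pose out of reach is approached as far as the arm can. A call is refused whole if a number of a shift passes 6.25 or a number of a turn 0.188, either way. A call with a gripper value outside its range is refused whole. The fingers move at their own pace and stop on an object; "force" is the grip in N (left out, the last holds). Time passes only in rows, so rows that do not move let the fingers close. It gives the time, the measured TCP pose, the force, the opening and the grip force at its end, in the units of the state.
- manip.get_state(): the state, without advancing time (a new reading comes with each control period).
- eyes.get_image(name): name is "scene" or "side" or "wrist"; returns the picture (400x640x3 uint8, red, green, blue); there is no depth.
- eyes.get_calibration(name): a dict with "camera_matrix" (3x3 intrinsics, pixels), "k1" (the pictures are not rectified: a ray, as slopes to the right and down, at radius r is drawn at 1 + k1 r^2 times it, then the intrinsics apply), "view" (4x4, takes a point from world to camera coordinates). Camera axes: x right, y up, looking along -z (the intrinsics and any distortion apply to the point x, -y, -z); pixel columns grow to the right and rows downward; lengths in m; the calibration is good to about 2 mm. A picture is of the moment at which its call begins: read the wrist's pose just before it. get_calibration takes no time and is no camera call; for the wrist camera it gives the pose at the moment of the call.
- job.sign_off(): hands the job in; it is judged then, once.
The state is a dict: "clock": time; "qpos": joint angles; "qd": joint speeds; "effort": joint torques, N m; "position": TCP position; "ee_rot": TCP orientation; "contact_force": force on the tool from outside, world axes, zero at the start; "moment": the same for the moment, N m; "width": finger opening in m; "gripper_force": force on a finger pad.
Only numpy, scipy, OpenCV 4.12 (cv2) and the standard library are available. Lean on these libraries where they do the work, as an engineer would, in place of code of your own. Each camera call takes 0.05 s, during which the arm holds its last target. There are 200 camera calls.

## Task

The kitchen balance carries one big jar and three small spice jars, two jars on each pan, and it tips to one side. The big jar weighs as much as the three equal small ones together: move jars from pan to pan until all three small jars stand upright on one pan against the big jar on the other, and both pans sit level. The other jars on the worktop have no part in this.

Things in the scene. Friction and masses are not known exactly. Their poses are not given: they have to be found in the camera images.
- pan_left_floor (a point): left pan of the balance: a horizontal steel tray, 230 mm (x) by 115 mm (y), rim 3 mm thick and 7 mm high above its floor. This point: middle of the floor, 90 mm above the worktop when level; y points along the balance's beam away from the other pan. It rises or sinks up to 9 mm as the other does the opposite, always horizontal; one small jar too many tips the balance all the way
- pan_right_floor (a point): right pan, like the left, 280 mm from it; here y points towards the left pan. A dial plate 98 mm high stands between the pans. On each pan two jars stand about 65 mm from its middle, to +x and -x, so the middle is free for a third. The lower pan holds the big jar (dark cap, 70 mm wide, 104 mm tall, 360 g) and one small jar; the higher pan two small jars
- jar_a_center (a point): small round spice jar with a wide cap, 40 mm in diameter, 77 mm tall, upright on a pan, about 120 g (the three small jars on the pans weigh the same within 3 per cent); grasp round the body from above. This point is on its axis, half-way up; z is up
- jar_b_center (a point): small round spice jar with a wide cap, 41 mm in diameter, 79 mm tall, upright on a pan, about 120 g (the three small jars on the pans weigh the same within 3 per cent); grasp round the body from above. This point is on its axis, half-way up; z is up
- jar_c_center (a point): small round spice jar with a wide cap, 40 mm in diameter, 73 mm tall, upright on a pan, about 120 g (the three small jars on the pans weigh the same within 3 per cent); grasp round the body from above. This point is on its axis, half-way up; z is up

How it is judged:
By the outcome, as a careful person would: the job done as asked, in the order asked, and still so for the second after the job is handed in, with the robot touching nothing.
It also fails if it takes over 32 s, if anything falls off the work surface, if the arm or the gripper's body presses on something with over 40 N, if the wrist force passes 120 N, or if a joint passes its speed limit or range.

## Working session

There is one attempt and no reset: what is moved stays moved. The work goes in short steps, Python scripts to look and compute and a tool call to move; the robot and the scene stay as the last step left them, time stands still between calls to the robot, and variables do not carry over. Pictures are saved under pics/ and viewed, at most 10 in all, crops included, and the job is handed in when it is done.

Besides the shell and the picture viewer there is one more tool, called after "Request:" by a JSON object that holds its "fn" and its "kwargs", one argument or row to a line. drive_tool: Moves the arm, as the interface text tells. Its arguments: {"type":"object","properties":{"rows":{"type":"array"},"force":{"type":"number"}},"required":["rows"]}

```bash
mkdir -p pics; cat > h.py <<'E'
import numpy as np, cv2
from rig import manip, eyes, job
def pix(P,c):
    p=c["view"]@np.append(P,1); s=np.array([p[0],-p[1]])/-p[2]; s=s*(1+c["k1"]*(s@s)); return c["camera_matrix"][:2,:2]@s+c["camera_matrix"][:2,2]
def ray(uv,c):
    K=c["camera_matrix"]; d=np.linalg.solve(K,np.array([uv[0],uv[1],1.]))[:2]; s=d.copy()
    for _ in range(20): s=d/(1+c["k1"]*(s@s))
    R=c["view"][:3,:3]; o=-R.T@c["view"][:3,3]; return o,R.T@np.array([s[0],-s[1],-1])
def atz(uv,z,c):
    o,d=ray(uv,c); return o+d*(z-o[2])/d[2]
def tri(u1,c1,u2,c2):
    o1,d1=ray(u1,c1);o2,d2=ray(u2,c2)
    t=np.linalg.lstsq(np.c_[d1,-d2],o2-o1,rcond=None)[0]; a=o1+d1*t[0];b=o2+d2*t[1]; return (a+b)/2,np.linalg.norm(a-b)
E
python3 - <<'E'
from h import *
for n in("scene","side"):
    im=eyes.get_image(n); cv2.imwrite(f"pics/{n}0.png",cv2.resize(im[:,:,::-1],(800,500),interpolation=cv2.INTER_CUBIC))
    c=eyes.get_calibration(n); R=c["view"][:3,:3]; print(n,c["camera_matrix"].tolist(),c["k1"],-R.T@c["view"][:3,3],-R[2])
print(manip.get_state())
E
```

```text
scene [[478.9324013892405, 0.0, 320.71528858566717], [0.0, 478.9324013892405, 194.14934540552093], [0.0, 0.0, 1.0]] -0.024545959481895828 [-0.02404756  0.56469598  0.52047879] [ 0.58375141 -0.70873728 -0.39613855]
side [[484.0850975362092, 0.0, 317.1665884565185], [0.0, 484.0850975362092, 206.32262422066964], [0.0, 0.0, 1.0]] -0.06886855935662181 [-0.28671578 -0.23803152  0.57188422] [ 0.87848262  0.14553365 -0.45506948]
{'clock': 0.1, 'qpos': array([-1.37001623e+00,  2.76513973e-01,  1.50599811e+00,  3.48981589e-05,
        1.36070562e+00, -1.21002748e-01]), 'qd': array([-0.00157426, -0.00053994, -0.00271808,  0.0001805 ,  0.00011647,
       -0.00176856]), 'effort': array([ 1.83150805e-03, -4.17699587e+01, -2.46405655e+01, -2.74306076e-04,
        5.79411324e-03,  2.15067985e-06]), 'position': array([ 0.18175288, -0.54498508,  0.20673974]), 'ee_rot': array([-8.12563511e-04,  9.87085131e-01,  1.60194519e-01, -1.53532511e-05]), 'contact_force': array([-0.2013438 , -0.2975291 , -0.34195796]), 'moment': array([-0.00034104,  0.01505376, -0.04310875]), 'gripper_force': 0.0, 'width': 0.08527446682212969}
```

View pics/scene0.png

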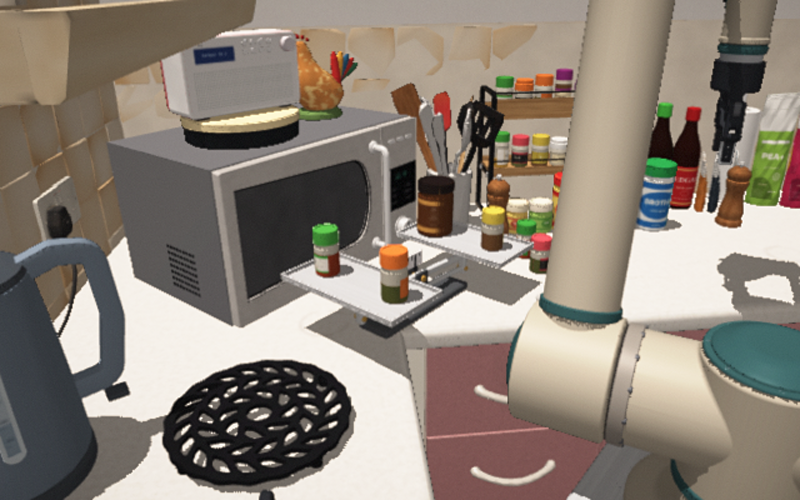

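View pics/side0.png

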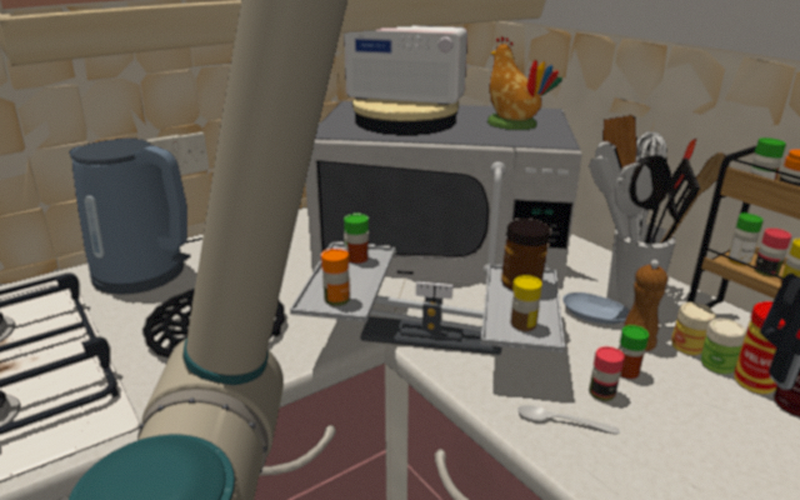

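The left (higher) pan holds the green and orange jars. The right pan holds the big jar and, nearest the robot, the yellow jar. So one move is needed: yellow to the middle of the left pan. I'll enlarge both views to measure.

```bash
python3 - <<'E'
import cv2,numpy as np
a=cv2.imread("pics/scene0.png");b=cv2.imread("pics/side0.png")
cv2.imwrite("pics/c1.png",cv2.resize(a[160:340,270:550],(800,514),interpolation=cv2.INTER_CUBIC))
cv2.imwrite("pics/c2.png",cv2.resize(b[200:370,290:570],(800,486),interpolation=cv2.INTER_CUBIC))
E
```

```text
(no output)
```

View pics/c1.png

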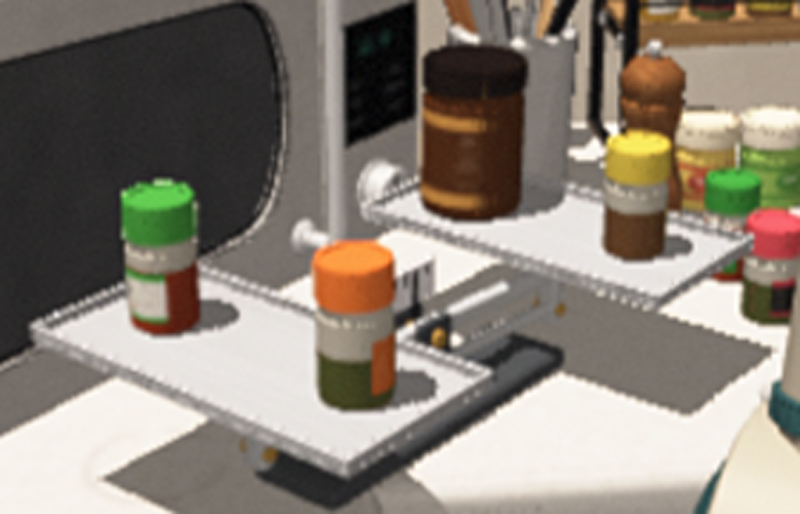

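View pics/c2.png

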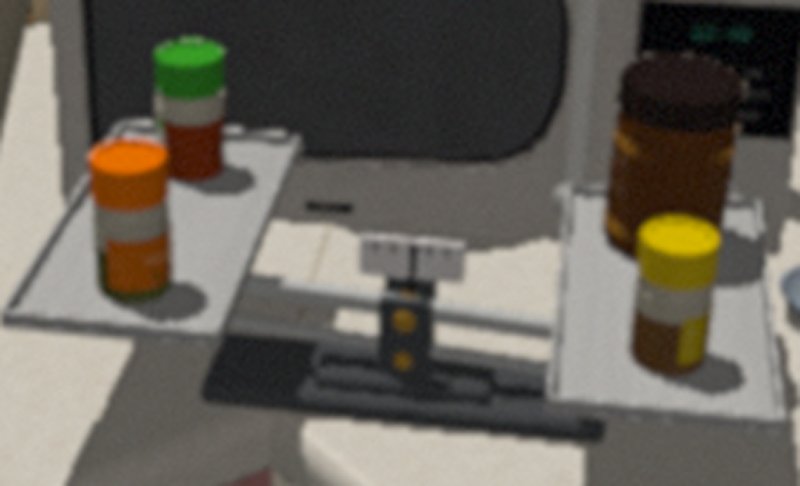

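```bash
python3 - <<'E'
from h import *
c1=eyes.get_calibration("scene");c2=eyes.get_calibration("side")
k=280/800
f=lambda u,o:(np.array(u)*k+o+.5)/1.25-.5
D={"green":((160,193),(190,51)),"orange":((354,257),(129,157)),"yellow":((640,147),(679,235)),"big":((475,62),(682,77)),"ybase":((635,248),(670,360)),
"obase":((356,396),(135,287)),"gbase":((165,324),(197,170)),
"L near-left":((348,468),(8,317)),"L near-right":((492,375),(220,330)),"L far-right":((195,262),(300,138)),"L far-left":((32,330),(118,122)),
"R near-left":((660,302),(555,397)),"R near-right":((755,240),(783,413)),"R far-left":((362,208),(570,186))}
for n,(a,b) in D.items():
    p,e=tri(f(a,[270,160]),c1,f(b,[290,200]),c2); print(n,p.round(4),round(e,4))
E
```

```text
green [ 0.6087 -0.0227  0.1777] 0.0017
orange [ 0.472  -0.0221  0.1772] 0.002
yellow [ 0.4756 -0.2992  0.154 ] 0.0013
big [ 0.6025 -0.3012  0.1837] 0.0011
ybase [ 0.4762 -0.3022  0.0829] 0.003
obase [ 0.4722 -0.0218  0.0999] 0.0016
gbase [ 0.6129 -0.0237  0.0979] 0.0008
L near-left [0.4304 0.0347 0.1003] 0.0004
L near-right [ 0.4273 -0.0769  0.1052] 0.0017
L far-right [ 0.6454 -0.0807  0.1074] 0.0007
L far-left [0.6549 0.0361 0.105 ] 0.0005
R near-left [ 0.4255 -0.2446  0.0847] 0.0028
R near-right [ 0.4212 -0.3535  0.0893] 0.0048
R far-left [ 0.6535 -0.2455  0.0855] 0.0006
```

Yellow jar: axis (0.476, -0.300), 73 mm tall, so it is jar_c. Left pan: floor about 0.099 high, middle (0.541, -0.022). All of this fits the sizes given. Next, go above the yellow jar.

Request:
{"fn": "drive_tool", "kwargs": {
  "rows": [
    [[0,0,-0.04],[3.3,2.8,0.2],6.5],
    [[0,0,-0.04],[3.3,2.8,0.2],6.5],
    [[0,0,-0.04],[3.3,2.8,0.2],6.5],
    [[0,0,-0.04],[3.3,2.7,0.2],6.5],
    [[0,0,-0.04],[3.3,2.7,0],6.5],
    [[0,0,-0.04],[3.3,2.7,0],6.5],
    [[0,0,-0.04],[3.3,2.7,0],6.5],
    [[0,0,-0.042],[3.3,2.7,0],6.5]
  ]
}}

```text
clock: 1.1
position: [0.4466, -0.3254, 0.2151]
ee_rot: [-0.0, 1.0, -0.001, -0.0]
contact_force: [1.0, -0.4, 0.6]
width: 0.065
gripper_force: 0.0
```

Request:
{"fn": "drive_tool", "kwargs": {
  "rows": [
    [[0,0,0],[2.9,2.6,0],6.5],
    [[0,0,0],[0,0,0],6.5],
    [[0,0,0],[0,0,0],6.5]
  ]
}}

```text
clock: 1.48
position: [0.4743, -0.3006, 0.2151]
ee_rot: [0.0, 1.0, 0.0, -0.001]
contact_force: [-0.4, -0.3, -0.4]
width: 0.0649
gripper_force: 0.0
```

```bash
python3 - <<'E'
from h import *
s=manip.get_state(); print(s["clock"],s["position"],s["ee_rot"],s["width"])
c=eyes.get_calibration("wrist"); im=eyes.get_image("wrist")
cv2.imwrite("pics/w1.png",im[:,:,::-1])
for P in ([.4756,-.300,.154],[.476,-.300,.131]): print(pix(np.array(P),c))
E
```

```text
1.475 [ 0.47429116 -0.30063025  0.21512168] [ 5.37940267e-05  9.99999763e-01  1.37844564e-04 -6.72477884e-04] 0.06493876433531533
[320.39532527 204.94499061]
[320.32033872 197.65943623]
```

View pics/w1.png

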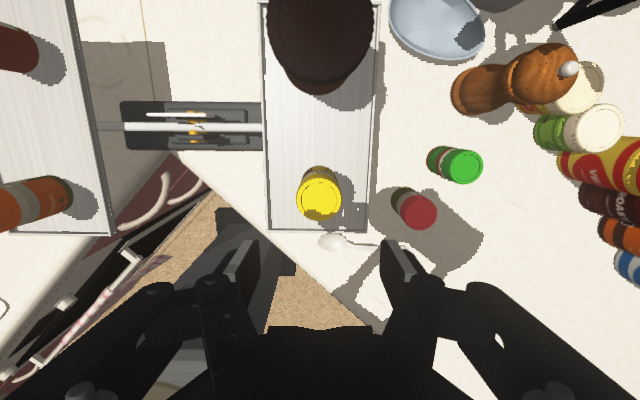

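The yellow cap is at (319,200), against a predicted (320,205), so it lies about 3 mm farther in x than I measured. The jaws straddle it. Descend and grip.

Request:
{"fn": "drive_tool", "kwargs": {
  "rows": [
    [[0,0,0],[0.4,0.1,-2.7],6.5],
    [[0,0,0],[0,0,-2.7],6.5],
    [[0,0,0],[0,0,-2.7],6.5],
    [[0,0,0],[0,0,-1.7],6.5],
    [[0,0,0],[0,0,-1.0],6.5],
    [[0,0,0],[0,0,0],6.5]
  ]
}}

```text
clock: 2.28
position: [0.4781, -0.2999, 0.1071]
ee_rot: [-0.0, 1.0, -0.001, -0.001]
contact_force: [-0.5, 0.9, 0.9]
width: 0.065
gripper_force: 0.0
```

Request:
{"fn": "drive_tool", "kwargs": {
  "force": 30,
  "rows": [
    [[0,0,0],[0,0,0],3.0],
    [[0,0,0],[0,0,0],3.0],
    [[0,0,0],[0,0,0],3.0],
    [[0,0,0],[0,0,0],3.0],
    [[0,0,0],[0,0,0],3.0]
  ]
}}

```text
clock: 2.9
position: [0.4793, -0.3001, 0.1085]
ee_rot: [0.001, 1.0, -0.0, 0.001]
contact_force: [-1.3, -0.2, 5.2]
width: 0.0382
gripper_force: 30.6
```

Request:
{"fn": "drive_tool", "kwargs": {
  "rows": [
    [[0,0,0],[0,0,1.0],3.0],
    [[0,0,0],[0,0,2.0],3.0],
    [[0,0,0],[0,0,3.0],3.0],
    [[0,0,0],[0,0,3.0],3.0],
    [[0,0,0],[0,0,2.3],3.0],
    [[0,0,0],[0,0,0.7],3.0],
    [[0,0,0],[0,0,0],3.0]
  ]
}}

```text
clock: 3.78
position: [0.4787, -0.2993, 0.2273]
ee_rot: [-0.0, 1.0, -0.0, -0.0]
contact_force: [-0.6, -0.4, -1.5]
width: 0.038
gripper_force: 30.3
```

```bash
python3 - <<'E'
from h import *
im=eyes.get_image("side"); s=eyes.get_image("scene")
cv2.imwrite("pics/s2.png",cv2.resize(np.hstack([im[110:310,225:475],s[90:290,200:450]])[:,:,::-1],(800,320),interpolation=cv2.INTER_CUBIC))
E
```

```text
(no output)
```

View pics/s2.png

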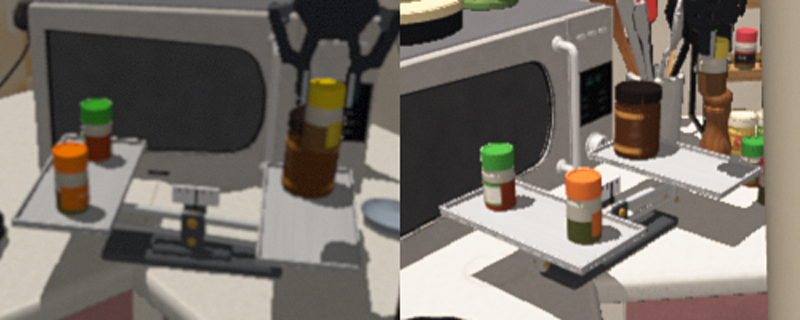

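The jar is held upright and clear of everything. Carry it over the left pan's middle.

Request:
{"fn": "drive_tool", "kwargs": {
  "rows": [
    [[0,0,0],[0.8,1.6,0.2],3.0],
    [[0,0,0],[1.1,3.4,0.2],3.0],
    [[0,0,0],[1.1,4.2,0],3.0],
    [[0,0,0],[1.1,4.2,0],3.0],
    [[0,0,0],[1.1,4.2,0],3.0],
    [[0,0,0],[1.0,4.2,0],3.0],
    [[0,0,0],[0,3.5,0],3.0],
    [[0,0,0],[0,2.4,0],3.0]
  ]
}}

```text
clock: 4.88
position: [0.5404, -0.0194, 0.2309]
ee_rot: [-0.001, 1.0, 0.001, -0.001]
contact_force: [0.4, -0.3, -1.1]
width: 0.0378
gripper_force: 30.4
```

Request:
{"fn": "drive_tool", "kwargs": {
  "rows": [
    [[0,0,0],[0,0,0],3.0],
    [[0,0,0],[0,0,0],3.0]
  ]
}}

```text
clock: 5.12
position: [0.5408, -0.0225, 0.2312]
ee_rot: [0.0, 1.0, 0.0, -0.0]
contact_force: [-0.9, -0.5, -1.1]
width: 0.0381
gripper_force: 30.4
```

```bash
python3 - <<'E'
from h import *
c=eyes.get_calibration("wrist"); im=eyes.get_image("wrist")
cv2.imwrite("pics/w3.png",im[:,:,::-1])
for P in ([.6087,-.0227,.1777],[.472,-.0221,.1772],[.541,-.022,.099]): print(pix(np.array(P),c))
E
```

```text
[321.61664843 124.50569535]
[320.62639009 281.65185619]
[320.30610919 187.93613547]
```

View pics/w3.png

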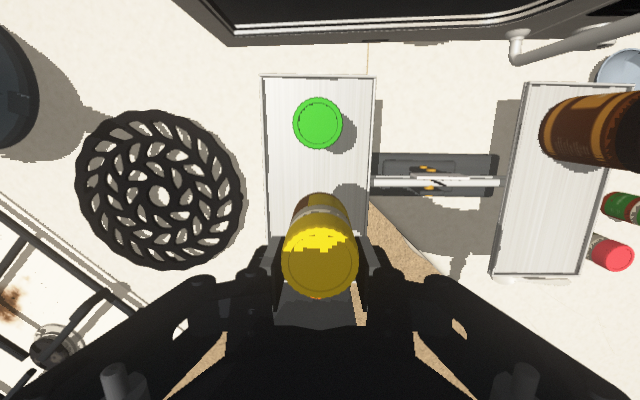

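The green cap is at (318,123), within 2–3 mm of prediction, and the pan is centred under the jaws. Lower the jar, slowing near contact.

Request:
{"fn": "drive_tool", "kwargs": {
  "rows": [
    [[0,0,0],[0,0.1,-2.0],3.0],
    [[0,0,0],[0,0,-3.0],3.0],
    [[0,0,0],[0,0,-2.6],3.0],
    [[0,0,0],[0,0,-1.4],3.0],
    [[0,0,0],[0,0,-0.7],3.0],
    [[0,0,0],[0,0,-0.3],3.0],
    [[0,0,0],[0,0,-0.3],3.0],
    [[0,0,0],[0,0,-0.2],3.0]
  ]
}}

```text
clock: 6.18
position: [0.5412, -0.0216, 0.127]
ee_rot: [0.0, 1.0, -0.0, 0.001]
contact_force: [0.2, 0.1, -1.5]
width: 0.0377
gripper_force: 30.4
```

Request:
{"fn": "drive_tool", "kwargs": {
  "rows": [
    [[0,0,0],[0,0,-0.2],3.0],
    [[0,0,0],[0,0,-0.2],3.0],
    [[0,0,0],[0,0,-0.2],3.0],
    [[0,0,0],[0,0,-0.2],3.0],
    [[0,0,0],[0,0,0],3.0],
    [[0,0,0],[0,0,0],3.0]
  ]
}}

```text
clock: 6.92
position: [0.5409, -0.0215, 0.1186]
ee_rot: [0.0, 1.0, -0.0, 0.0]
contact_force: [0.5, 0.6, 0.1]
width: 0.0378
gripper_force: 30.5
```

```bash
python3 - <<'E'
from h import *
im=eyes.get_image("side"); s=eyes.get_image("scene")
cv2.imwrite("pics/s4.png",cv2.resize(np.hstack([im[130:310,225:475],s[110:290,200:450]])[:,:,::-1],(800,288),interpolation=cv2.INTER_CUBIC))
E
```

```text
(no output)
```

View pics/s4.png

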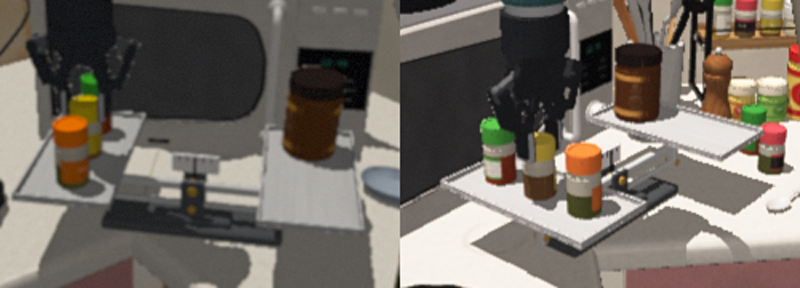

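The jar stands on the pan and the wrist load has dropped to 0. Release and rise.

Request:
{"fn": "drive_tool", "kwargs": {
  "rows": [
    [[0,0,0],[0,0,0],4.2],
    [[0,0,0],[0,0,0],5.0],
    [[0,0,0],[0,0,0],6.0],
    [[0,0,0],[0,0,0],6.0],
    [[0,0,0],[0,0,0],6.0]
  ]
}}

```text
clock: 7.65
position: [0.5409, -0.0215, 0.1185]
ee_rot: [0.0, 1.0, -0.0, -0.0]
contact_force: [-0.4, -1.3, -0.2]
width: 0.0597
gripper_force: 0.0
```

Request:
{"fn": "drive_tool", "kwargs": {
  "rows": [
    [[0,0,0],[0,0,0.8],6.0],
    [[0,0,0],[0,0,1.7],6.0],
    [[0,0,0],[0,0,2.7],6.0],
    [[0,0,0],[0,0,3.0],6.0],
    [[0,0,0],[0,0,3.0],6.0],
    [[0,0,0],[0,0,2.0],6.0],
    [[0,0,0],[0,0,0],6.0],
    [[0,0,0],[0,0,0],6.0]
  ]
}}

```text
clock: 8.65
position: [0.5403, -0.0214, 0.2499]
ee_rot: [-0.0, 1.0, -0.0, -0.001]
contact_force: [-0.5, 0.9, -0.6]
width: 0.0599
gripper_force: 0.0
```

Request:
{"fn": "drive_tool", "kwargs": {
  "rows": [
    [[0,0,0],[0,0,0],6.0],
    [[0,0,0],[0,0,0],6.0],
    [[0,0,0],[0,0,0],6.0],
    [[0,0,0],[0,0,0],6.0],
    [[0,0,0],[0,0,0],6.0],
    [[0,0,0],[0,0,0],6.0],
    [[0,0,0],[0,0,0],6.0],
    [[0,0,0],[0,0,0],6.0]
  ]
}}

```text
clock: 9.65
position: [0.5409, -0.0215, 0.2506]
ee_rot: [0.0, 1.0, -0.0, -0.0]
contact_force: [0.4, -0.3, 0.1]
width: 0.0599
gripper_force: 0.0
```

```bash
python3 - <<'E'
from h import *
im=eyes.get_image("side"); s=eyes.get_image("scene")
cv2.imwrite("pics/s5.png",np.vstack([cv2.resize(x[:,:,::-1],(800,300),interpolation=cv2.INTER_CUBIC) for x in(im[185:290,230:510],s[180:285,205:485])]))
E
```

```text
(no output)
```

View pics/s5.png

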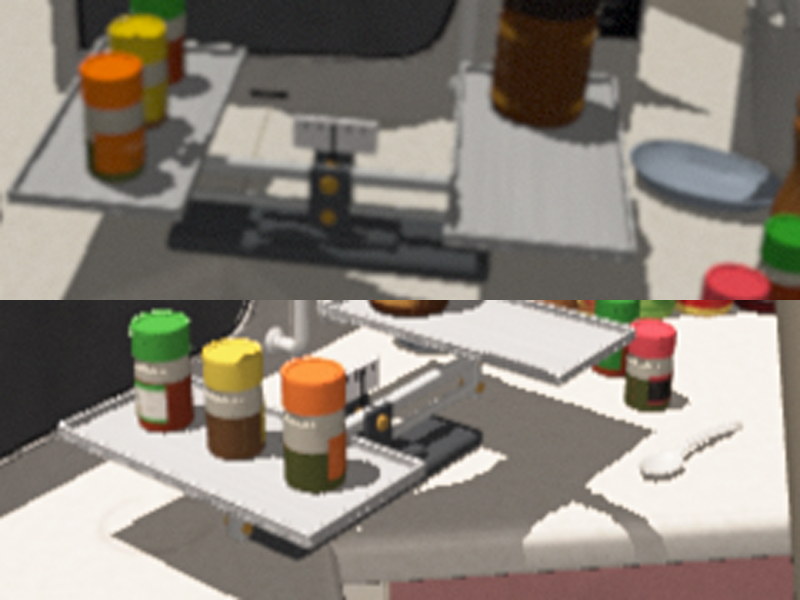

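```bash
python3 - <<'E'
from h import *
c1=eyes.get_calibration("scene");c2=eyes.get_calibration("side")
f=lambda u,o:(np.array(u)+.5)*.35+o-.5
for n,a,b in [("LnL",(308,245),(13,200)),("LnR",(425,163),(182,208)),("RnL",(562,83),(447,243)),("RnR",(634,35),(632,248)),("obase",(316,181),(115,170))]:
    p,e=tri(f(a,[205,180]),c1,f(b,[230,185]),c2); print(n,p.round(4),round(e,4))
E
```

```text
LnL [0.4314 0.0358 0.0871] 0.0015
LnR [ 0.4271 -0.0769  0.0959] 0.0009
RnL [ 0.4222 -0.2427  0.0925] 0.0022
RnR [ 0.4229 -0.3523  0.0967] 0.0042
obase [ 0.4729 -0.0217  0.0908] 0.0017
```

Both pans are level: the floor under the orange jar is at 0.091 and both rims agree within the measuring error. Handing in.

```bash
python3 -c "
from rig import job
print(job.sign_off())"
```

```text
the job is handed in; nothing more can be done
None
```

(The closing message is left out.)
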